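# Slide the handle onto the jar carrier and hold it up level

## Task

The jar carrier on its dark stand has lost its slide-on orange handle, which stands on the worktop. Slide the handle onto the carrier's rail from the open end until the spring bump clicks into it, then lift the carrier, with both jars in it, by that handle straight up until it is at least 8 cm clear of the stand. Finish while still holding it there by the handle, still and level; leave the two mugs and the spice jar alone.

Things in the scene. Friction and masses are not known exactly. Their poses are not given: they have to be found in the camera images.
- stand: dark steel stand fixed to the worktop: a shallow dish 114 x 226 mm, floor 6 mm thick, rim 14 mm high over the worktop. Origin at the centre of its underside, on the worktop; x is its short side, y its long side. The carrier's foot sits in it with 4 mm of play all round; the rim stops the carrier when it is pushed.
- carrier: loose jar carrier, 0.36 to 0.6 kg: open wooden foot 98 (x) x 210 (y) x 30 mm with a bay and a jar at either end; between them, at y = 0, an upright aluminium web, 8 mm thick, bears the rail. Origin at the centre of the foot's underside, 6 mm over the worktop, z up; 98 mm tall. Jar tops at about z = 66 mm, below the rail.
- rail_mouth (a point): midway between the rod tips at the rail's open end, which faces roughly to the robot: (-45, 0, 85) mm in the carrier, with its axes. The rail is two steel rods along x, 10 mm thick with round ends, axes at y = +14 and -14, z = 85 mm, from x = -45 to +27. Below them only the web is in the handle's way. The handle slides on along +x.
- rail_home (a point): where the handle's origin lies when it is home: (0, 0, 74) mm in the carrier, with its axes, over the carrier's middle and near its centre of mass. The handle can overrun home by 1.5 mm, then meets the orange stop plate (24 mm tall, 44 mm wide) at the rail's far end.
- bump (a joint): brass leaf-spring bump on the rail at carrier x = y = 0: a smooth ridge 20 mm long, 4 mm proud of the rods. Value: metres pressed down, 0 is up, 0.0045 the most. The handle's leading end meets it 35 mm before home and presses it; with the handle home it springs up into the pocket and holds it. Spring 0.8 to 1.6 N; sliding the handle over it takes about 1 to 4 N.
- handle: loose slide-on handle, 90 g, upright on the worktop; origin at the centre of its underside, x the sliding direction, z up. Black shoe 50 (x) x 47 (y) x 25.6 mm below, orange grip 46 (x) x 18 (y) mm above it from z = 25.6 to 66.6 mm. Front and back are alike, it goes on either way round. A pocket 22 mm long in the middle of the shoe's ceiling takes the bump.
- handle_channel (a point): centre of the channel in the shoe, 11.2 mm over the handle's origin; the rods' axes belong at this height. The channel is open at both x ends and wraps round both rods: inside 39 mm wide and 12.4 mm high, so 1.5 mm of play to either side and 1.2 mm up or down. Its 5 mm lips below leave an 18 mm slot for the web.
- handle_grip (a point): middle of the orange grip, 48 mm over the handle's origin; its axes are the handle's. Pinch it from above across y (18 mm).
- clip_jar: loose glass clip jar, 64 x 58 x 53 mm, standing in the carrier's +y bay (76 x 86 mm, walls 30 mm high). Origin at the centre of its underside.
- globe_jar: loose round glass jar with a cap, 57 mm wide, 59 mm high, standing in the carrier's -y bay. Origin at the centre of its underside.
- white_mug: loose white mug, 64 mm wide, 92 mm with its handle, 67 mm high; bystander. It and the handle stand to the left and right of the stand, either way. Origin at the underside, midway over its length with the handle.
- tea_mug: loose grey-green mug, 78 x 110 x 97 mm, behind the work; bystander. Origin at the underside, midway over its length with the handle.
- spice_jar: loose spice jar with a green cap, 46 mm wide, 106 mm high, behind the work; bystander. Origin at the centre of its underside.
There are look-alikes about, which are no part of the job. What is shaped like the handle but red is not meant.

How it is judged:
By the outcome, as a careful person would: the job done as asked, in the order asked, and still so for the second after the job is handed in, while the arm keeps its last pose, push and grip.
It also fails if it takes over 51 s, if anything falls off the work surface, if the arm or the gripper's body presses on something with over 40 N, if the wrist force passes 120 N, or if a joint passes its speed limit or range.

## Robot

A 6-joint arm with a two-finger parallel gripper is mounted at the origin on a cart in front of the work surface, level with it; the furniture and walls round the work are solid. World frame = base frame: x ahead of the robot, y to its left, z up, the work surface at z = 0. Lengths are in m, angles in rad, forces in N, time in s.
With the tool pointing down it reaches from about 0.35 to 0.775 m from the base axis. Payload 5.5 kg.
Tool frame: the origin (TCP) lies on the centre line of the jaws, within the pads' length; the fingertips stand 19 mm ahead of it and the grasp point (between the pads) is the TCP; z points along the fingers, y is the line along which they close (so a half turn about z gives the same grasp; the last joint's range is limited). The gripper opens to 85 mm and grips with 20 to 120 N. Pads are 22 mm wide; open, the fingers measure 114 mm over their backs; the gripper's body (76 mm by 85 mm) begins 54 mm behind the grasp point. The pads swing forward as they close: fully open they stand 13 mm farther back than shut.
Start: joints at [1.203, 0.313, 0.046, 1.304, 0, 1.431], TCP at [0.13, 0.56, 0.25] pointing down, gripper open.
Joint ranges: [-2.76, 2.76], [-0.86, 1.69], [-1.03, 1.26], [-2.2, 2.34], [-1.47, 1.5], [-3.14, 3.14]. Speed limits (rad/s): [2.57, 2.57, 3.14, 3.14, 3.14, 3.14].

## Interface

Orientations are given as a 3x3 rotation matrix whose columns are the frame's x, y, z axes.
In Python, from station import robot, eyes gives the robot as it stands.
- The arm moves only by the tool carry_out, never from a script. Its arguments are lists of equal length, an entry for each row: "gripper": the opening in per cent of the stroke, from 0 (shut) to 100 (fully open); "linear": the shift along the world's x, y, z in mm, a list of three; "twist": the turn about the world's z in degrees. In form: {"gripper": [gripper, ...], "linear": [[x, y, z], ...], "twist": [twist, ...]}. A call has 1 to 8 rows; each row shifts and turns the commanded pose from where the row before left it; what a row does not reach is not made up. A row lasts 1/12 s, in which the tool goes at most 41.7 mm and 7.16 degrees, less where a joint would pass 70% of its speed; a pose out of reach is approached as far as the arm can. A call with a gripper value outside its range is refused whole. The fingers move at their own pace and stop on an object; the grip force is fixed at half the most. Time passes only in rows, so rows that do not move let the fingers close. It gives the time, the measured TCP pose, the force, the opening and the grip force at its end, in the units of the state.
- robot.get_obs(): the state, without advancing time (a new reading comes with each control period).
- eyes.snapshot(name): name is "side" or "top"; returns (picture, depth): 480x640x3 uint8, red, green, blue; 480x640 float32, m along the optical axis (not along the pixel's ray), 0 where there is no reading.
- eyes.calibration(name): a dict with "vfov" (degrees; the focal length in pixels is half the picture's height over the tangent of half this angle, whatever the lens; pixels are square), "cx", "cy" (the principal point, pixels), "R" (3x3) and "t" (3): a world point X has camera coordinates R X + t. Camera axes: x right, y down, z forward; pixel columns grow to the right and rows downward; lengths in m; the calibration is good to about 2 mm. A picture is of the moment at which its call begins. calibration takes no time and is no camera call.
- robot.close_job(): hands the job in; it is judged then, once.
The state is a dict: "clock": time; "qpos": joint angles; "dq": joint speeds; "joint_torque": joint torques, N m; "position": TCP position; "orientation": TCP orientation; "ft_force": force on the tool from outside, world axes, zero at the start; "torque": the same for the moment, N m; "grip_width": opening from 0.0 (shut) to 1.0 (fully open); "finger_force": force on a finger pad.
Only numpy, scipy, OpenCV 4.12 (cv2) and the standard library are available. Lean on these libraries where they do the work, as an engineer would, in place of code of your own. Each camera call takes 0.05 s, during which the arm holds its last target. There are 200 camera calls.

## Working session

There is one attempt and no reset: what is moved stays moved. The work goes in short steps, Python scripts to look and compute and a tool call to move; the robot and the scene stay as the last step left them, time stands still between calls to the robot, and variables do not carry over. Pictures are saved under pics/ and viewed, at most 10 in all, crops included, and the job is handed in when it is done.

Besides the shell and the picture viewer there is one more tool, called after ">>>" as a command line: name --pt "numbers of a row" for each row, then --argument value for the rest. carry_out: Moves the arm, as the interface text tells. Its arguments: {"type":"object","properties":{"gripper":{"type":"array"},"linear":{"type":"array"},"twist":{"type":"array"}},"required":["gripper","linear","twist"]}

```bash
ls; mkdir -p pics
cat > h.py <<'E'
import numpy as np, cv2
from station import robot, eyes
def snap(n,f=None):
    p,d=eyes.snapshot(n)
    np.savez('/tmp/%s.npz'%n,p=p,d=d)
    if f: cv2.imwrite('pics/'+f,p[:,:,::-1])
    return p,d
def cloud(n,d):
    c=eyes.calibration(n);f=240/np.tan(np.radians(c['vfov'])/2)
    v,u=np.mgrid[:480,:640]
    P=np.stack([(u-c['cx'])/f*d,(v-c['cy'])/f*d,d],-1)
    return (P-np.array(c['t']))@np.array(c['R'])
def load(n):
    z=np.load('/tmp/%s.npz'%n);return z['p'],z['d']
E
python3 - <<'E'
from h import *
for n in('top','side'):
    snap(n,n+'1.png');c=eyes.calibration(n);print(n,c,-np.array(c['R']).T@np.array(c['t']))
print(robot.get_obs())
E
```

```text
pics
top {'vfov': 45.6927761123451, 'cx': 310.41305849309515, 'cy': 244.63387871785415, 'R': array([[ 0.0295348 , -0.99949593, -0.01164379],
       [-0.99802101, -0.02884026, -0.05587765],
       [ 0.05551367,  0.01327108, -0.99836973]]), 't': array([-0.05600003,  0.5766982 ,  1.41223342])} [ 0.49881261 -0.05808153  1.44150358]
side {'vfov': 45.88356931814465, 'cx': 317.25405685941774, 'cy': 245.18932750254058, 'R': array([[ 0.81243039, -0.58258882,  0.02339087],
       [-0.24586866, -0.37869259, -0.89226707],
       [ 0.52868277,  0.7191538 , -0.4509017 ]]), 't': array([-0.49999905,  0.18713509,  1.33714278])} [-0.25469928 -1.18203849  0.78158984]
{'clock': 0.1, 'qpos': array([ 1.20339462e+00,  3.13923917e-01,  4.50789748e-02,  1.30357901e+00,
       -5.13098218e-06,  1.43122232e+00]), 'dq': array([-0.00159487,  0.00056572,  0.00213909,  0.00137465,  0.00019199,
       -0.00088708]), 'joint_torque': array([ 2.32833991e-03, -4.81728387e+01,  2.99242562e+01,  1.28176771e-02,
       -1.07698261e-04, -1.39938894e-05]), 'position': array([0.1297137 , 0.55974464, 0.24949322]), 'orientation': array([[-9.74159270e-01,  2.25861418e-01, -5.79842188e-04],
       [ 2.25862053e-01,  9.74158108e-01, -1.52084976e-03],
       [ 2.21356687e-04, -1.61251424e-03, -9.99998675e-01]]), 'ft_force': array([-0.83213446, -0.09876981,  0.31028082]), 'torque': array([-0.01548698,  0.02690664, -0.01851435]), 'finger_force': 0.0, 'grip_width': 1.0001454212032044}
```

View pics/top1.png

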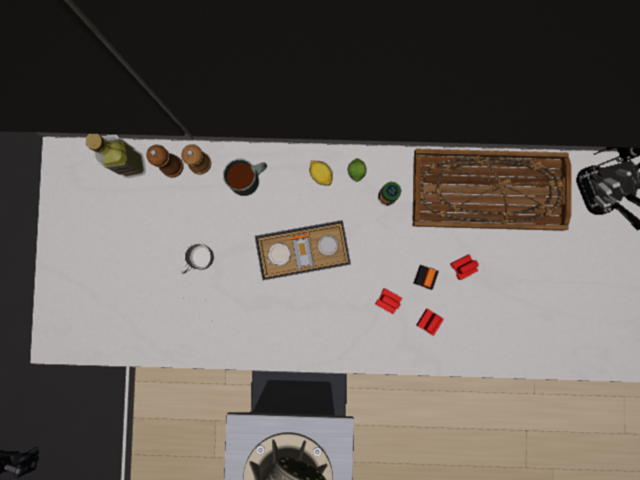

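View pics/side1.png

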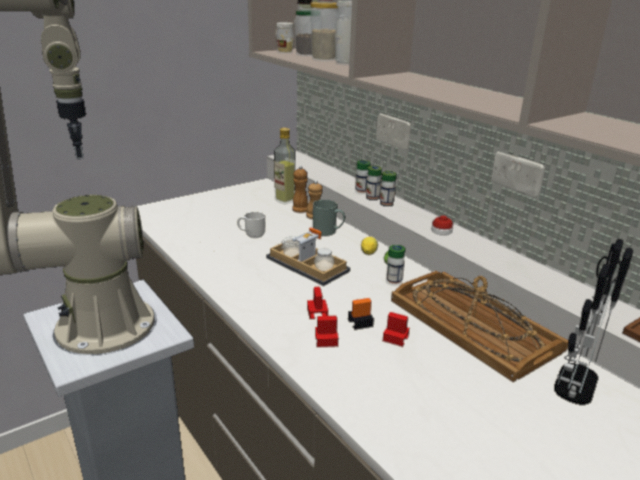

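The top view shows the orange handle at about (427,277) with red look-alikes round it, and the carrier at (302,250). The white mug is at (199,257). Next I'll measure the handle and carrier.

Run:
```python
from h import *
p,d=load('top');W=cloud('top',d)
a=cv2.resize(p[215:285,250:355],None,fx=5,fy=5,interpolation=cv2.INTER_CUBIC)
b=cv2.resize(p[255:300,400:445],None,fx=5,fy=5,interpolation=cv2.INTER_CUBIC)
c=np.zeros((350,525+230,3),np.uint8);c[:,:525]=a;c[:225,530:755]=b
cv2.imwrite('pics/crop1.png',c[:,:,::-1])
hsv=cv2.cvtColor(p,cv2.COLOR_RGB2HSV)
def rect(m,name):
    P=W[m];P=P[P[:,2]>0.003] if len(P) else P
    r=cv2.minAreaRect((P[:,:2]*1000).astype(np.float32));print(name,len(P),P.mean(0).round(4),'z',np.percentile(P[:,2],[5,50,95]).round(4),r)
v,u=np.mgrid[:480,:640]
box=lambda a,b,c,e:(u>=a)&(u<b)&(v>=c)&(v<e)
H=box(412,441,262,293)
z=W[...,2]
rect(H&(z>.055),'grip');rect(H&(z>.012)&(z<.045),'shoe');rect(H&(z>.012),'all')
org=(hsv[...,0]>5)&(hsv[...,0]<18)&(hsv[...,1]>180)
rect(H&org,'grip orange')
C=box(250,355,215,285)
rect(C&(z>.02)&(z<.045),'foot');rect(C&(z>.008),'stand+');rect(C&(z>.085),'rail');rect(C&(z>.1),'stop');
```

```text
grip 154 [ 0.5061 -0.3226  0.0923] z [0.0581 0.0663 0.0721] ((492.48150634765625, -202.20127868652344), (43.09758758544922, 285.2803649902344), 6.075411796569824)
shoe 239 [ 0.5062 -0.3234  0.026 ] z [0.0186 0.0255 0.0363] ((506.1358642578125, -328.67730712890625), (47.75822448730469, 49.443321228027344), 71.47889709472656)
all 406 [ 0.5062 -0.323   0.0519] z [0.0201 0.0295 0.07  ] ((515.4683227539062, -207.76181030273438), (295.77362060546875, 56.95955276489258), 85.44901275634766)
grip orange 178 [ 0.5049 -0.3254  0.0684] z [0.0351 0.0648 0.0712] ((503.7287902832031, -203.77896118164062), (41.601356506347656, 291.4475402832031), 0.3367643654346466)
foot 815 [ 0.5647 -0.0218  0.035 ] z [0.0251 0.0355 0.0419] ((566.35888671875, -19.922805786132812), (107.78177642822266, 221.33804321289062), 13.108189582824707)
stand+ 3746 [ 0.5632 -0.0207  0.0493] z [0.0093 0.0337 0.0969] ((562.2095947265625, -23.790382385253906), (249.71763610839844, 161.53170776367188), 89.83901977539062)
rail 525 [ 0.5563 -0.0234  0.1649] z [0.0903 0.0955 1.1751] ((544.70703125, -25.732803344726562), (103.73294830322266, 43.016624450683594), 12.65504264831543)
stop 95 [ 0.5572 -0.0285  0.4835] z [0.1002 0.1045 1.4415] ((544.6095581054688, -25.720916748046875), (104.51715850830078, 40.674842834472656), 13.980993270874023)
```

View pics/crop1.png

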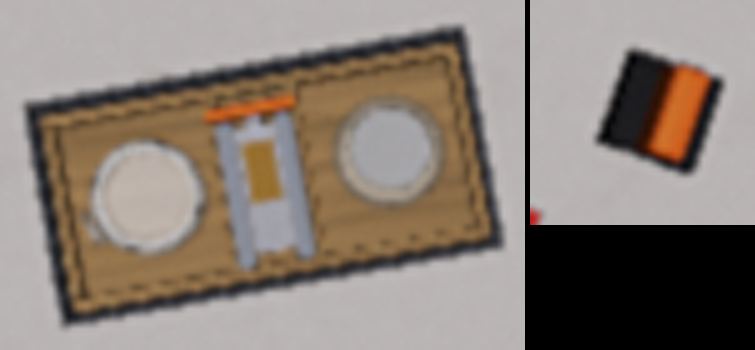

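The crop shows stand rim corners at about (27,104), (461,28), (500,245) and (67,323). The rod tips are near (247,265) and (306,254), with the stop at the top. The shoe corners are (632,49), (722,78), (692,172) and (598,142).

```bash
cat >> h.py <<'E'
def ray(n,u,v,z):
    c=eyes.calibration(n);f=240/np.tan(np.radians(c['vfov'])/2);R=np.array(c['R']);o=-R.T@np.array(c['t'])
    r=R.T@np.array([(u-c['cx'])/f,(v-c['cy'])/f,1]);return o+r*(z-o[2])/r[2]
def proj(n,X):
    c=eyes.calibration(n);f=240/np.tan(np.radians(c['vfov'])/2)
    q=np.array(c['R'])@np.array(X)+np.array(c['t']);return np.array([f*q[0]/q[2]+c['cx'],f*q[1]/q[2]+c['cy']])
E
python3 - <<'E'
from h import *
q=lambda U,V,z,ou=250,ov=215:ray('top',(U+.5)/5-.5+ou,(V+.5)/5-.5+ov,z)[:2]*1000
ang=lambda v:np.degrees(np.arctan2(v[1],v[0]))
s=np.array([q(*a,.014) for a in[(27,104),(461,28),(500,245),(67,323)]])
print('stand',s.mean(0),ang(s[0]-s[1])-90,ang(s[3]-s[2])-90,ang(s[0]-s[3]),ang(s[1]-s[2]),np.linalg.norm(s[0]-s[1]),np.linalg.norm(s[0]-s[3]))
tip=(q(247,266,.091)+q(306,255,.091))/2; far=(q(206,112,.104)+q(294,99,.104))/2
print('mouth',tip,'stop',far,ang(far-tip),np.linalg.norm(far-tip))
h=np.array([q(U-530,V,.0256,400,255) for U,V in[(632,49),(722,78),(692,172),(598,142)]])
print('shoe',h.mean(0),[ang(h[i]-h[j]) for i,j in((0,1),(3,2),(0,3),(1,2))],[np.linalg.norm(h[i]-h[j]) for i,j in((0,1),(0,3))])
g=np.array([q(U-530,V,.0666,400,255) for U,V in[(678,66),(718,80),(685,163)]])
print('grip',(g[0]+g[2])/2,ang(g[1]-g[2]))
# robust depth fit
p,d=load('top');W=cloud('top',d)
def md(box,lo,hi):
    P=W[box[2]:box[3],box[0]:box[1]].reshape(-1,3);P=P[(P[:,2]>lo)&(P[:,2]<hi)]
    print(len(P),P.mean(0).round(4))
md((412,441,262,293),.058,.075);
E
```

```text
stand [565.24636943 -19.20983536] 11.600122513697642 11.88704754491468 12.330491777377796 11.663064809771313 221.61465978971236 111.88546699481927
mouth [521.1782045  -28.61623947] stop [593.50543321 -14.22997752] 11.249605011979822 73.74410177433563
shoe [ 506.45747702 -327.19982944] [np.float64(73.7314834255232), np.float64(73.94843421705902), np.float64(-18.898544899608087), np.float64(-16.629222496107726)] [np.float64(46.60576084582634), np.float64(49.15572131147795)]
grip [ 504.48674181 -329.27588367] -20.571981267424054
144 [ 0.5065 -0.3283  0.066 ]
```

>>> carry_out --gripper '[100,100,100,100,100,100,100,100]' --pt "20 -22 0" --pt "24 -26 0" --pt "24 -26 0" --pt "24 -26 0" --pt "24 -26 0" --pt "24 -26 0" --pt "24 -26 0" --pt "24 -26 0" --twist '[0,0,0,0,0,0,0,0]'

```text
clock: 0.77
position: [0.3185, 0.3546, 0.2501]
orientation: [[-0.974, 0.226, -0.0], [0.226, 0.974, -0.0], [0.0, -0.0, -1.0]]
ft_force: [0.4, 0.5, 0.1]
grip_width: 0.999
finger_force: 0.0
```

>>> carry_out --gripper '[100,100,100,100,100,100,100,100]' --pt "24 -26 0" --pt "24 -28 0" --pt "24 -30 0" --pt "24 -32 0" --pt "20 -34 0" --pt "15 -34 0" --pt "5 -36 0" --pt "0 -36 0" --twist '[0,0,0,0,0,0,0,0]'

```text
clock: 1.43
position: [0.4548, 0.0983, 0.2498]
orientation: [[-0.974, 0.226, -0.0], [0.226, 0.974, 0.0], [0.0, -0.0, -1.0]]
ft_force: [0.9, 0.3, 0.1]
grip_width: 1.001
finger_force: 0.0
```

>>> carry_out --gripper '[100,100,100,100,100,100,100,100]' --pt "0 -38 0" --pt "0 -38 0" --pt "0 -38 0" --pt "0 -38 0" --pt "0 -38 0" --pt "0 -38 0" --pt "0 -38 0" --pt "0 -38 0" --twist '[0,0,0,0,-1,-1,-1,-1]'

```text
clock: 2.1
position: [0.4532, -0.2056, 0.2501]
orientation: [[-0.956, 0.294, -0.0], [0.294, 0.956, 0.0], [0.0, 0.0, -1.0]]
ft_force: [0.6, 0.4, -0.1]
grip_width: 1.004
finger_force: 0.0
```

>>> carry_out --gripper '[100,100,100,100,100,100,100,100]' --pt "12 -28 0" --pt "12 -28 0" --pt "12 -28 0" --pt "12 -28 0" --pt "5 -11 -30" --pt "0 0 -40" --pt "0 0 -30" --pt "0 0 0" --twist '[0,0,0,0,0,0,0,0]'

```text
clock: 2.77
position: [0.5031, -0.3241, 0.1427]
orientation: [[-0.956, 0.294, -0.01], [0.294, 0.956, 0.009], [0.012, 0.005, -1.0]]
ft_force: [-0.1, 0.3, -1.1]
grip_width: 1.001
finger_force: 0.0
```

Run:
```python
from h import *
a,_=snap('top');b,_=snap('side')
A=cv2.resize(a[240:310,385:465],None,fx=5,fy=5,interpolation=cv2.INTER_CUBIC)
B=cv2.resize(b[240:360,310:420],None,fx=3.5,fy=3.5,interpolation=cv2.INTER_CUBIC)
c=np.zeros((420,400+390,3),np.uint8);c[:350,:400]=A;c[:420,402:402+385]=B
cv2.imwrite('pics/crop2.png',c[:,:,::-1]);print(robot.get_obs()['position'])
```

```text
[ 0.50596324 -0.32605565  0.14938142]
```

View pics/crop2.png

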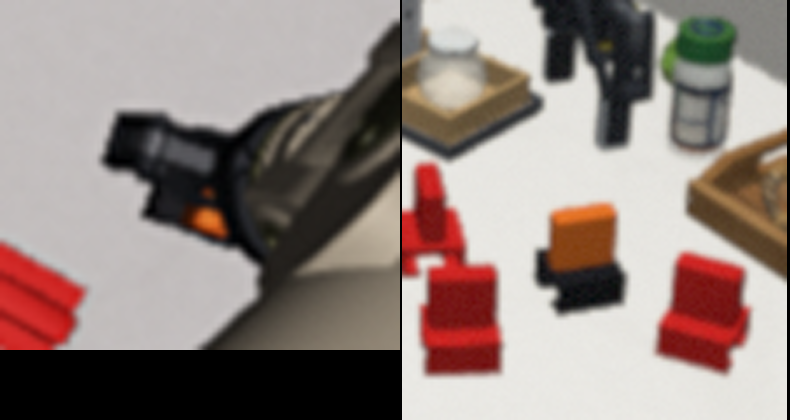

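>>> carry_out --gripper '[60,60,60,60,60,60,60,60]' --pt "0 -1 0" --pt "0 0 0" --pt "0 0 -20" --pt "0 0 -25" --pt "0 0 -25" --pt "0 0 -18" --pt "0 0 -12" --pt "0 0 0" --twist '[0,0,0,0,0,0,0,0]'

```text
clock: 3.53
position: [0.5066, -0.3274, 0.0496]
orientation: [[-0.956, 0.293, -0.001], [0.293, 0.956, 0.001], [0.001, 0.001, -1.0]]
ft_force: [-0.4, 0.4, 0.4]
grip_width: 0.601
finger_force: 0.0
```

>>> carry_out --gripper '[60,0,0,0,0,0,0,0]' --pt "0 0 0" --pt "0 0 0" --pt "0 0 0" --pt "0 0 0" --pt "0 0 0" --pt "0 0 0" --pt "0 0 0" --pt "0 0 0" --twist '[0,0,0,0,0,0,0,0]'

```text
clock: 4.2
position: [0.5079, -0.3287, 0.0522]
orientation: [[-0.956, 0.293, 0.003], [0.293, 0.956, -0.002], [-0.003, -0.001, -1.0]]
ft_force: [-0.6, 0.1, 5.9]
grip_width: 0.203
finger_force: 59.3
```

>>> carry_out --gripper '[0,0,0,0,0,0,0,0]' --pt "0 0 4" --pt "0 0 20" --pt "0 0 35" --pt "0 0 40" --pt "0 0 31" --pt "-5 20 20" --pt "-5 30 0" --pt "-5 30 0" --twist '[0,0,0,0,0,3.7,5,5]'

```text
clock: 4.87
position: [0.4925, -0.2482, 0.2024]
orientation: [[-0.998, 0.056, 0.003], [0.056, 0.998, -0.002], [-0.003, -0.002, -1.0]]
ft_force: [0.6, 0.7, -1.2]
grip_width: 0.202
finger_force: 58.7
```

>>> carry_out --gripper '[0,0,0,0,0,0,0,0]' --pt "-5 34 0" --pt "-5 36 0" --pt "-5 36 0" --pt "-5 36 0" --pt "-5 36 0" --pt "-5 20 0" --pt "-5 8 0" --pt "0 0 0" --twist '[5,5,5,0,0,0,0,0]'

```text
clock: 5.53
position: [0.4556, -0.0401, 0.2005]
orientation: [[-0.979, -0.205, -0.001], [-0.205, 0.979, 0.0], [0.001, 0.0, -1.0]]
ft_force: [-0.0, 1.1, -2.0]
grip_width: 0.203
finger_force: 58.8
```

>>> carry_out --gripper '[0,0,0,0]' --pt "0 0 0" --pt "0 0 0" --pt "0 0 0" --pt "0 0 0" --twist '[0,0,0,0]'

```text
clock: 5.87
position: [0.4573, -0.043, 0.2002]
orientation: [[-0.98, -0.2, -0.0], [-0.2, 0.98, -0.0], [0.0, -0.0, -1.0]]
ft_force: [0.3, -0.8, -1.3]
grip_width: 0.198
finger_force: 58.8
```

>>> carry_out --gripper '[0,0,0,0,0,0]' --pt "0 0 -20" --pt "0 0 -25" --pt "0 0 -15" --pt "0 0 -8" --pt "0 0 0" --pt "0 0 0" --twist '[0,0,0,0,0,0]'

```text
clock: 6.37
position: [0.457, -0.0422, 0.1324]
orientation: [[-0.98, -0.201, -0.001], [-0.201, 0.98, 0.0], [0.0, 0.0, -1.0]]
ft_force: [1.1, -0.4, -1.2]
grip_width: 0.201
finger_force: 58.8
```

Run:
```python
from h import *
a,_=snap('top');b,_=snap('side')
A=cv2.resize(a[220:300,265:340],None,fx=5,fy=5,interpolation=cv2.INTER_CUBIC)
B=cv2.resize(b[190:290,250:360],None,fx=5.5,fy=5.5,interpolation=cv2.INTER_CUBIC)
cv2.imwrite('pics/s3.png',B[:,:,::-1]);cv2.imwrite('pics/t3.png',A[:,:,::-1]);print(robot.get_obs())
```

```text
{'clock': 6.4667, 'qpos': array([-2.67067090e-01,  1.64321343e-01, -4.47419018e-01,  9.57290930e-01,
        9.62853755e-05, -4.69941029e-01]), 'dq': array([ 0.00220073, -0.00670836,  0.00397088, -0.0040809 , -0.00019518,
        0.00241451]), 'joint_torque': array([-5.56217611e-02, -3.63132870e+01,  2.66665506e+01,  3.21410713e-02,
       -3.26918976e-03, -5.81475160e-04]), 'position': array([ 0.45779937, -0.04228696,  0.13336017]), 'orientation': array([[-9.79490153e-01, -2.01484625e-01,  1.72787204e-03],
       [-2.01485543e-01,  9.79491417e-01, -3.72926961e-04],
       [-1.61729679e-03, -7.13419524e-04, -9.99998438e-01]]), 'ft_force': array([ 0.37013138,  0.12747819, -0.07960393]), 'torque': array([ 0.00965984, -0.03314969,  0.03255516]), 'finger_force': 58.76964032649994, 'grip_width': 0.20051778523785863}
```

View pics/s3.png

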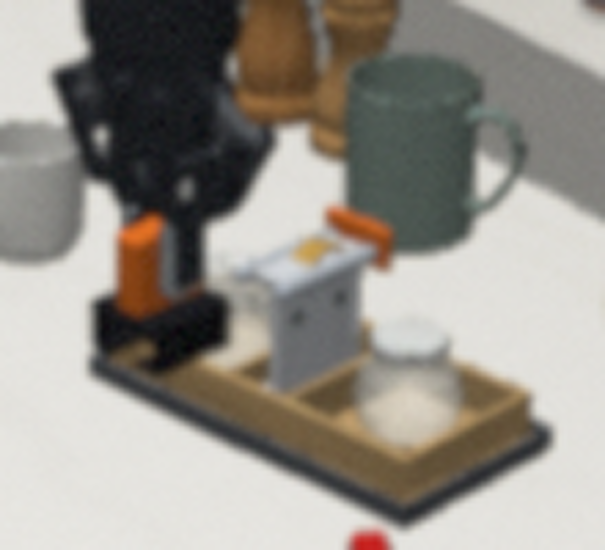

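View pics/t3.png

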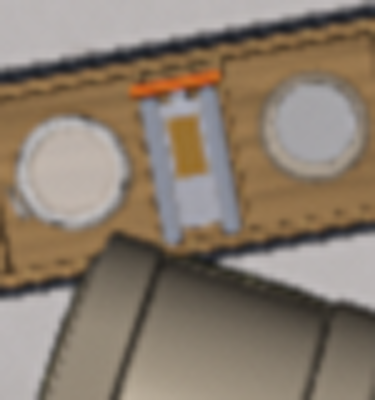

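The side view shows the handle gripped, with its shoe at about (160,330), level and facing the rail mouth at (245,270). The top view shows the rail clear, with the tips near (172,240) and (233,230). I'll overlay the models to check height and alignment.

Run:
```python
from h import *
def T(xyz,yaw):
    c,s=np.cos(np.radians(yaw)),np.sin(np.radians(yaw));return lambda p:np.array([xyz[0]+c*p[0]-s*p[1],xyz[1]+s*p[0]+c*p[1],xyz[2]+p[2]])/1000
ho=T((457.8,-42.3,81),11.6)
ca=T((565.2,-19.2,6),11.7)
def draw(n,img,x0,y0,k):
    def line(f,a,b,col):
        P=[tuple(int(round(x)) for x in ((proj(n,f(q))-[x0,y0]+.5)*k-.5)) for q in(a,b)];cv2.line(img,P[0],P[1],col,1)
    def box(f,x,y,z,col):
        for i in range(2):
            for j in range(2):
                line(f,(x[0],y[i],z[j]),(x[1],y[i],z[j]),col);line(f,(x[i],y[0],z[j]),(x[i],y[1],z[j]),col);line(f,(x[i],y[j],z[0]),(x[i],y[j],z[1]),col)
    box(ho,(-25,25),(-23.5,23.5),(0,25.6),(0,255,255));box(ho,(-23,23),(-9,9),(25.6,66.6),(0,255,0))
    box(ca,(-49,49),(-105,105),(0,30),(255,0,255))
    for s in(-14,14): box(ca,(-45,27),(s-5,s+5),(80,90),(255,0,0))
    box(ca,(27,30),(-22,22),(74,98),(0,0,255))
b,_=load('side');B=cv2.resize(b[190:290,250:360],None,fx=7,fy=7,interpolation=cv2.INTER_CUBIC);B=np.ascontiguousarray(B);draw('side',B,250,190,7)
a,_=load('top');A=np.ascontiguousarray(cv2.resize(a[220:300,265:340],None,fx=7,fy=7,interpolation=cv2.INTER_CUBIC));draw('top',A,265,220,7)
cv2.imwrite('pics/s4.png',B[:590,:,::-1]);cv2.imwrite('pics/t4.png',A[:,:,::-1])
```

```text
(no output)
```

View pics/s4.png

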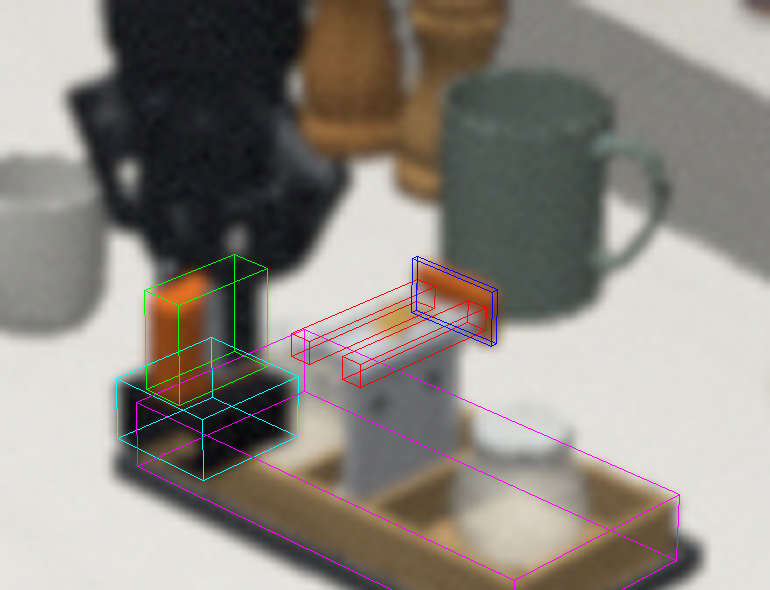

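View pics/t4.png

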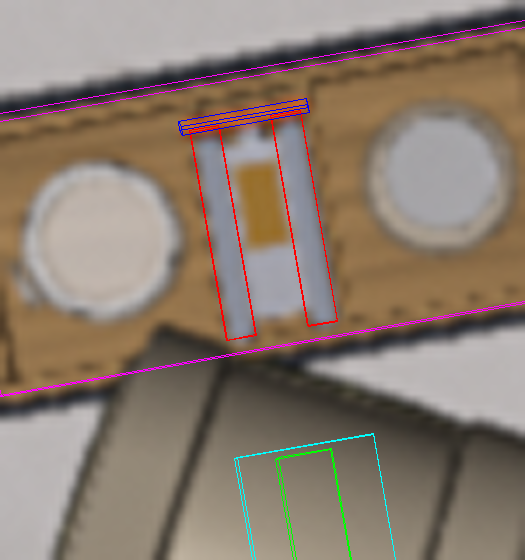

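The overlay agrees to about 1 mm laterally. I'll shift 0.8 mm sideways, advance to the mouth, then enter slowly while watching the force.

>>> carry_out --gripper '[0,0,0,0,0,0]' --pt "9.6 2.8 0" --pt "9.8 2 0" --pt "9.8 2 0" --pt "4.9 1 0" --pt "0 0 0" --pt "0 0 0" --twist '[0,0,0,0,0,0]'

```text
clock: 6.97
position: [0.4913, -0.0338, 0.1322]
orientation: [[-0.979, -0.203, -0.0], [-0.203, 0.979, 0.0], [0.0, 0.0, -1.0]]
ft_force: [0.0, 0.8, -0.5]
grip_width: 0.201
finger_force: 58.8
```

>>> carry_out --gripper '[0,0,0,0,0,0,0,0]' --pt "2 0.4 0" --pt "2 0.4 0" --pt "2 0.4 0" --pt "2 0.4 0" --pt "2 0.4 0" --pt "2 0.4 0" --pt "0 0 0" --pt "0 0 0" --twist '[0,0,0,0,0,0,0,0]'

```text
clock: 7.63
position: [0.5038, -0.0319, 0.1325]
orientation: [[-0.979, -0.202, 0.001], [-0.202, 0.979, -0.0], [-0.001, -0.001, -1.0]]
ft_force: [1.1, -1.7, -1.4]
grip_width: 0.202
finger_force: 58.7
```

>>> carry_out --gripper '[0,0,0,0,0,0,0,0]' --pt "2.94 0.6 0" --pt "2.94 0.6 0" --pt "2.94 0.6 0" --pt "2.94 0.6 0" --pt "2.94 0.6 0" --pt "2.94 0.6 0" --pt "0 0 0" --pt "0 0 0" --twist '[0,0,0,0,0,0,0,0]'

```text
clock: 8.3
position: [0.5213, -0.0278, 0.1323]
orientation: [[-0.979, -0.202, 0.001], [-0.202, 0.979, 0.001], [-0.001, 0.0, -1.0]]
ft_force: [1.9, -2.7, -2.1]
grip_width: 0.203
finger_force: 58.7
```

Run:
```python
from h import *
b,_=snap('side');B=cv2.resize(b[200:270,255:345],None,fx=8,fy=8,interpolation=cv2.INTER_CUBIC)
cv2.imwrite('pics/s5.png',B[:,:,::-1])
for i in range(3): eyes.snapshot('top');o=robot.get_obs();print(o['position'],o['ft_force'],o['torque'])
```

```text
[ 0.5211475  -0.02771646  0.13233171] [ 2.57149166 -2.31568305 -1.89710016] [-0.51388068 -0.30257368  0.00477788]
[ 0.52109327 -0.0277454   0.13238937] [ 1.11154072 -2.35244585 -2.14112904] [-0.44650191 -0.33303613  0.00064756]
[ 0.5210038  -0.02774331  0.13241445] [ 1.52898408 -1.80649613 -1.42214676] [-0.4471664  -0.27289551 -0.00373175]
```

View pics/s5.png

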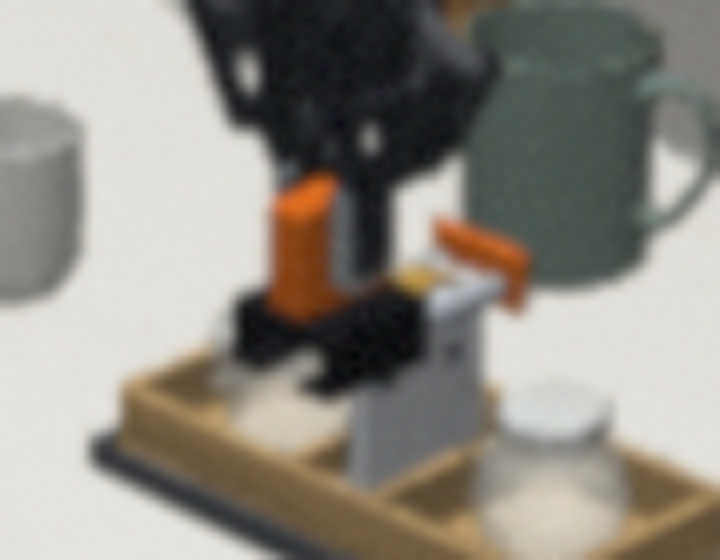

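The side view shows the shoe on both rods, with the web in the slot and the leading end at the brass bump, about (420,275). I'll correct slightly and push on.

>>> carry_out --gripper '[0,0,0,0,0,0,0,0]' --pt "0 -0.5 -0.3" --pt "2.94 0.6 0" --pt "2.94 0.6 0" --pt "2.94 0.6 0" --pt "2.94 0.6 0" --pt "2.94 0.6 0" --pt "2.94 0.6 0" --pt "0 0 0" --twist '[0,0,0,0,0,0,0,0]'

```text
clock: 9.17
position: [0.5389, -0.0247, 0.1321]
orientation: [[-0.979, -0.202, 0.0], [-0.202, 0.979, 0.0], [-0.001, 0.0, -1.0]]
ft_force: [-0.6, 0.1, -0.2]
grip_width: 0.201
finger_force: 59.0
```

>>> carry_out --gripper '[0,0,0,0,0,0,0,0]' --pt "2.94 0.6 0" --pt "2.94 0.6 0" --pt "2.94 0.6 0" --pt "2.94 0.6 0" --pt "2.94 0.6 0" --pt "2.94 0.6 0" --pt "0 0 0" --pt "0 0 0" --twist '[0,0,0,0,0,0,0,0]'

```text
clock: 9.83
position: [0.5565, -0.0213, 0.1321]
orientation: [[-0.979, -0.202, 0.001], [-0.202, 0.979, 0.0], [-0.001, -0.0, -1.0]]
ft_force: [0.9, 0.7, 0.4]
grip_width: 0.199
finger_force: 59.0
```

>>> carry_out --gripper '[0,0,0,0,0,0,0,0]' --pt "1.5 0.3 0" --pt "1.5 0.3 0" --pt "1.5 0.3 0" --pt "1.5 0.3 0" --pt "1 0.2 0" --pt "0 0 0" --pt "0 0 0" --pt "0 0 0" --twist '[0,0,0,0,0,0,0,0]'

```text
clock: 10.5
position: [0.5627, -0.0199, 0.1319]
orientation: [[-0.979, -0.202, -0.0], [-0.202, 0.979, 0.0], [0.0, 0.0, -1.0]]
ft_force: [-0.5, -0.1, -0.4]
grip_width: 0.202
finger_force: 58.9
```

```bash
cat > st.py <<'E'
from h import *
F=[];X=[]
for i in range(4): snap('top');o=robot.get_obs();F.append(o['ft_force']);X.append(o['position'])
print(np.mean(X,0)*1000,np.mean(F,0),o['torque'])
p,d=load('top')
hsv=cv2.cvtColor(p,cv2.COLOR_RGB2HSV)
m=(hsv[...,0]>4)&(hsv[...,0]<14)&(hsv[...,1]>190)&(hsv[...,2]>120);m[:215]=0;m[275:]=0;m[:,:265]=0;m[:,340:]=0
v,u=np.nonzero(m);print('orange px',len(u),u.mean(),v.mean(), ray('top',u.mean(),v.mean(),.104)*1000)
E
python3 st.py
```

```text
[562.78499228 -19.91856655 131.96542707] [-0.01536995 -0.3091396  -0.36741699] [ 0.01326036  0.05054365 -0.03007696]
orange px 0 nan nan [nan nan nan]st.py:8: RuntimeWarning: Mean of empty slice.
  v,u=np.nonzero(m);print('orange px',len(u),u.mean(),v.mean(), ray('top',u.mean(),v.mean(),.104)*1000)
  ret = ret.dtype.type(ret / rcount)
```

>>> carry_out --gripper '[0,0,0,0,0,0,0]' --pt "1 0.2 0" --pt "1 0.2 0" --pt "0.5 0.1 0" --pt "0.5 0.1 0" --pt "0 0 0" --pt "0 0 0" --pt "0 0 0" --twist '[0,0,0,0,0,0,0]'

```text
clock: 11.28
position: [0.5658, -0.0193, 0.132]
orientation: [[-0.979, -0.202, -0.0], [-0.202, 0.979, 0.0], [0.0, 0.0, -1.0]]
ft_force: [0.3, 0.7, -1.3]
grip_width: 0.197
finger_force: 58.9
```

>>> carry_out --gripper '[0,0,0,0,0,0,0]' --pt "0.5 0.1 0" --pt "0.5 0.1 0" --pt "0.5 0.1 0" --pt "0.5 0.1 0" --pt "0 0 0" --pt "0 0 0" --pt "0 0 0" --twist '[0,0,0,0,0,0,0]'

```text
clock: 11.87
position: [0.5673, -0.0189, 0.1319]
orientation: [[-0.979, -0.202, -0.001], [-0.202, 0.979, 0.0], [0.001, 0.0, -1.0]]
ft_force: [-5.0, -0.1, 1.2]
grip_width: 0.199
finger_force: 59.1
```

>>> carry_out --gripper '[0,0,0,0,0,0]' --pt "0.5 0.1 0" --pt "0.5 0.1 0" --pt "0.5 0.1 0" --pt "0 0 0" --pt "0 0 0" --pt "0 0 0" --twist '[0,0,0,0,0,0]'

```text
clock: 12.37
position: [0.5686, -0.0187, 0.132]
orientation: [[-0.979, -0.202, -0.002], [-0.202, 0.979, -0.0], [0.002, 0.0, -1.0]]
ft_force: [-6.0, -0.7, 3.1]
grip_width: 0.199
finger_force: 59.4
```

```bash
python3 st.py 2>/dev/null | head -1
```

```text
[568.58102244 -18.67611307 132.02127125] [-6.17334303 -1.15884496  3.00429782] [-0.31746945  1.37401638 -0.12652815]
```

>>> carry_out --gripper '[0,0,0,0,0]' --pt "0.5 0.1 0" --pt "0.5 0.1 0" --pt "0 0 0" --pt "0 0 0" --pt "0 0 0" --twist '[0,0,0,0,0]'

```text
clock: 12.98
position: [0.569, -0.0186, 0.1321]
orientation: [[-0.979, -0.202, -0.003], [-0.202, 0.979, -0.0], [0.003, 0.0, -1.0]]
ft_force: [-8.4, -0.2, 4.8]
grip_width: 0.201
finger_force: 59.8
```

>>> carry_out --gripper '[0,0,0,0,0]' --pt "0.5 0.1 0" --pt "0.5 0.1 0" --pt "0 0 0" --pt "0 0 0" --pt "0 0 0" --twist '[0,0,0,0,0]'

```text
clock: 13.4
position: [0.5711, -0.0181, 0.132]
orientation: [[-0.979, -0.202, -0.001], [-0.202, 0.979, 0.0], [0.001, 0.0, -1.0]]
ft_force: [-5.3, -0.7, 1.7]
grip_width: 0.204
finger_force: 59.2
```

Run:
```python
from h import *
b,_=snap('side');B=cv2.resize(b[200:270,265:355],None,fx=8,fy=8,interpolation=cv2.INTER_CUBIC)
cv2.imwrite('pics/s6.png',B[:,:,::-1]);
o=robot.get_obs();print(o['position'],o['ft_force'],o['torque'])
```

```text
[ 0.57104243 -0.01811845  0.13198106] [-4.9384803  -0.86992399  2.51524721] [-0.11457382  1.17766951  0.00486013]
```

>>> carry_out --gripper '[0,0,0,0,0,0]' --pt "0.5 0.1 0" --pt "0.5 0.1 0" --pt "0.5 0.1 0" --pt "0.5 0.1 0" --pt "0 0 0" --pt "0 0 0" --twist '[0,0,0,0,0,0]'

```text
clock: 13.95
position: [0.5724, -0.0179, 0.1322]
orientation: [[-0.979, -0.202, -0.002], [-0.202, 0.979, -0.0], [0.002, 0.0, -1.0]]
ft_force: [-8.0, -1.7, 5.8]
grip_width: 0.203
finger_force: 59.8
```

>>> carry_out --gripper '[0,0,0,0,0]' --pt "0.5 0.1 0" --pt "0.5 0.1 0" --pt "0 0 0" --pt "0 0 0" --pt "0 0 0" --twist '[0,0,0,0,0]'

```text
clock: 14.37
position: [0.5728, -0.0178, 0.1323]
orientation: [[-0.979, -0.202, -0.003], [-0.202, 0.979, -0.001], [0.003, 0.0, -1.0]]
ft_force: [-9.3, -1.8, 6.9]
grip_width: 0.195
finger_force: 60.1
```

>>> carry_out --gripper '[0,0,0,0,0,0]' --pt "0.5 0.1 0" --pt "0.5 0.1 0" --pt "0.5 0.1 0" --pt "0.5 0.1 0" --pt "0 0 0" --pt "0 0 0" --twist '[0,0,0,0,0,0]'

```text
clock: 14.87
position: [0.5746, -0.0174, 0.132]
orientation: [[-0.979, -0.202, -0.003], [-0.202, 0.979, -0.001], [0.004, 0.0, -1.0]]
ft_force: [-8.7, -2.4, 5.7]
grip_width: 0.201
finger_force: 59.9
```

Run:
```python
from h import *
b,_=snap('side');B=cv2.resize(b[205:265,270:340],None,fx=10,fy=10,interpolation=cv2.INTER_CUBIC)[:600]
cv2.imwrite('pics/s7.png',B[:,:,::-1]);
o=robot.get_obs();print(o['position'],o['ft_force'],o['torque'])
```

```text
[ 0.57462205 -0.01742765  0.1320519 ] [-8.84499947 -2.00298648  6.32067632] [-0.46602011  2.24196341  0.09504018]
```

View pics/s7.png

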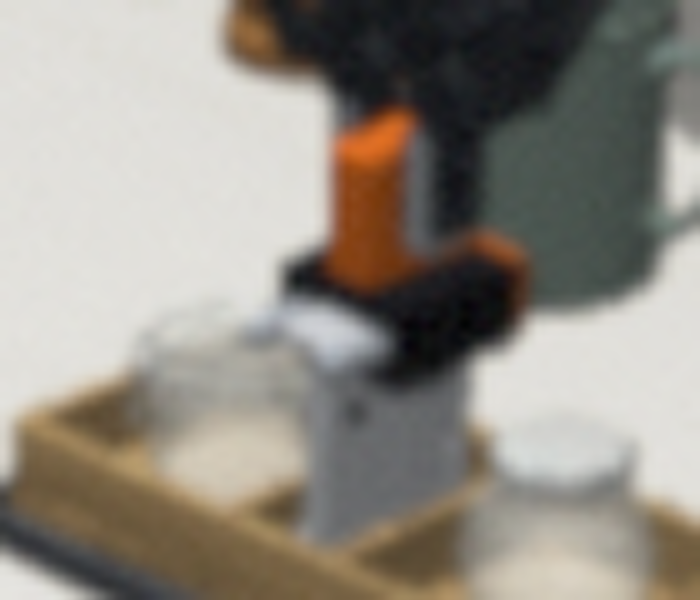

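The last picture shows the shoe against the orange stop at about (515,280), with roughly 20 mm of bare rod behind it, so it is home. I'll relax the push, tug lightly to test the latch, then lift.

>>> carry_out --gripper '[0,0,0,0,0,0,0]' --pt "-0.7 -0.1 0" --pt "-0.7 -0.1 0" --pt "-0.7 -0.2 0" --pt "-0.5 -0.1 0" --pt "0 0 0" --pt "0 0 0" --pt "0 0 0" --twist '[0,0,0,0,0,0,0]'

```text
clock: 15.5
position: [0.5737, -0.0177, 0.1318]
orientation: [[-0.979, -0.202, -0.0], [-0.202, 0.979, 0.0], [0.0, 0.0, -1.0]]
ft_force: [-3.7, -0.2, -1.8]
grip_width: 0.204
finger_force: 59.0
```

>>> carry_out --gripper '[0,0,0,0,0,0,0]' --pt "-0.5 -0.1 0" --pt "-0.5 -0.1 0" --pt "-0.5 -0.1 0" --pt "0 0 0" --pt "0 0 0" --pt "0 0 0" --pt "0 0 0" --twist '[0,0,0,0,0,0,0]'

```text
clock: 16.08
position: [0.5724, -0.018, 0.1321]
orientation: [[-0.979, -0.202, 0.0], [-0.202, 0.979, 0.0], [-0.0, 0.0, -1.0]]
ft_force: [-2.5, -0.3, -2.7]
grip_width: 0.203
finger_force: 58.6
```

>>> carry_out --gripper '[0,0,0,0,0,0,0,0]' --pt "0 0 1" --pt "0 0 1" --pt "0 0 1" --pt "0 0 1" --pt "0 0 1" --pt "0 0 1" --pt "0 0 0" --pt "0 0 0" --twist '[0,0,0,0,0,0,0,0]'

```text
clock: 16.75
position: [0.5724, -0.018, 0.1381]
orientation: [[-0.979, -0.202, 0.0], [-0.202, 0.979, 0.0], [-0.0, 0.0, -1.0]]
ft_force: [0.8, -0.1, -8.0]
grip_width: 0.201
finger_force: 58.6
```

```bash
python3 st.py 2>/dev/null | head -1
```

```text
[572.37457926 -17.99198525 138.00275546] [-0.09246584  0.07724277 -7.85694459] [ 0.08775904 -0.04673208  0.05283681]
```

>>> carry_out --gripper '[0,0,0,0,0,0,0,0]' --pt "0 0 3" --pt "0 0 5" --pt "0 0 7" --pt "0 0 7" --pt "0 0 7" --pt "0 0 7" --pt "0 0 7" --pt "0 0 7" --twist '[0,0,0,0,0,0,0,0]'

```text
clock: 17.62
position: [0.5724, -0.018, 0.189]
orientation: [[-0.979, -0.202, 0.001], [-0.202, 0.979, -0.0], [-0.001, -0.0, -1.0]]
ft_force: [1.0, -0.9, -7.2]
grip_width: 0.203
finger_force: 58.6
```

>>> carry_out --gripper '[0,0,0,0,0,0,0,0]' --pt "0 0 7" --pt "0 0 7" --pt "0 0 7" --pt "0 0 7" --pt "0 0 7" --pt "0 0 7" --pt "0 0 5" --pt "0 0 3" --twist '[0,0,0,0,0,0,0,0]'

```text
clock: 18.28
position: [0.5726, -0.0181, 0.239]
orientation: [[-0.979, -0.202, 0.001], [-0.202, 0.979, -0.0], [-0.001, -0.0, -1.0]]
ft_force: [0.2, 1.0, -7.1]
grip_width: 0.2
finger_force: 58.7
```

>>> carry_out --gripper '[0,0,0,0,0,0,0,0]' --pt "0 0 2" --pt "0 0 1" --pt "0 0 0" --pt "0 0 0" --pt "0 0 0" --pt "0 0 0" --pt "0 0 0" --pt "0 0 0" --twist '[0,0,0,0,0,0,0,0]'

```text
clock: 18.95
position: [0.5722, -0.018, 0.2408]
orientation: [[-0.979, -0.202, -0.0], [-0.202, 0.979, 0.0], [0.0, 0.0, -1.0]]
ft_force: [0.3, -0.4, -7.2]
grip_width: 0.203
finger_force: 58.7
```

Run:
```python
from h import *
p,d=snap('top');b,e=snap('side','end.png')
o=robot.get_obs();print(o['position'],o['ft_force'],o['torque'],o['dq'])
# heights: wooden foot edge and jars from depth, side view
W=cloud('side',e);hsv=cv2.cvtColor(b,cv2.COLOR_RGB2HSV)
wood=(hsv[...,0]>8)&(hsv[...,0]<25)&(hsv[...,1]>60)
P=W;k=wood&(abs(P[...,0]-.572)<.09)&(abs(P[...,1]+.02)<.14)&(P[...,2]>.02)&(P[...,2]<.2)
Q=P[k];print(len(Q),np.percentile(Q[:,2],[1,50,99]))
A=np.c_[Q[:,:2],np.ones(len(Q))]
T=cloud('top',d);k=(abs(T[...,0]-.572)<.09)&(abs(T[...,1]+.02)<.14)
ax=np.array([-np.sin(np.radians(11.7)),np.cos(np.radians(11.7))])
for s in(-1,1):
    c=np.array([.572,-.018])+s*.055*ax
    for n,V in(('top',T),('side',W)):
        m=(np.hypot(V[...,0]-c[0],V[...,1]-c[1])<.02)&(V[...,2]<.25)
        print(s,n,m.sum(),np.percentile(V[m][:,2],[10,50,90]) if m.sum() else '')
for s in(-1,1):
    m=k&(T[...,2]>.03)&(T[...,2]<.16)&(abs((T[...,:2]-[.572,-.018])@ax-s*.102)<.004);print('end',s,m.sum(),np.median(T[m][:,2]) if m.sum() else '')
```

```text
[ 0.57227264 -0.01800861  0.24096051] [-0.11994765 -1.24371417 -7.89379349] [-0.03134368  0.02045529 -0.03781352] [ 0.00119619 -0.00267978  0.00043705 -0.00013454  0.00068287  0.00058677]
1017 [0.11560733 0.13247059 0.15760333]
-1 top 86 [0.17397947 0.17751434 0.18087211]
-1 side 137 [0.00283288 0.00631255 0.17776047]
1 top 0 
1 side 113 [0.00283946 0.00670946 0.16994103]
end -1 146 0.14258312873089166
end 1 0
```

```bash
python3 -c "
from station import robot
print(robot.close_job())"
```

```text
the job is handed in; nothing more can be done
None
```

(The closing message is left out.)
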